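# Dispense one sample dish onto the blotter

## Robot

A 7-joint arm with a two-finger parallel gripper is mounted at the origin on the work surface. World frame = base frame: x ahead of the robot, y to its left, z up, the work surface at z = 0. Lengths are in m, angles in rad, forces in N, time in s.
With the tool pointing down it reaches from about 0.425 to 0.95 m from the base axis. Payload 16.7 kg.
Tool frame: the origin (TCP) lies on the centre line of the jaws, within the pads' length; the fingertips stand robot.tips_ahead ahead of it and the grasp point (between the pads) lies 2 mm behind it (robot.tips_ahead is the distance from the TCP to the fingertips, in m); y points along the fingers, x is the direction in which the jaws open and shut, and the axes are right-handed (so a half turn about y gives the same grasp; the last joint's range is limited). The gripper opens to 94 mm and grips with 3 to 60 N. Pads are 16 mm wide; open, the fingers measure 119 mm over their backs; the gripper's body (75 mm by 177 mm) begins 78 mm behind the grasp point.
Start: joints at [-1.478, 0.426, 0.074, 1.606, -0.034, 1.111, -0.067], TCP at [0.162, 0.655, 0.222] pointing down, gripper open.
Joint ranges: [-2.85, 2.85], [-0.5, 2.14], [-1.23, 1.37], [0.21, 2.46], [-1.02, 4.16], [0.16, 2.05], [-2.73, 2.73]. Speed limits (rad/s): [1.89, 1.89, 2.39, 2.39, 3.01, 3.01, 3.01].

## Interface

Orientations are given as [roll, pitch, yaw] about the fixed x, y, z axes, in that order (R = Rz(yaw) Ry(pitch) Rx(roll)).
In Python, from cell import status, camera, camera_params, robot, finder gives the robot as it stands.
- The arm moves only by the shell command python3 -m jog 'ROWS' [FORCE]. ROWS is JSON, a list of rows, each an object with "claw": the gripper's target within -1 to 1 (shut at 1, half-way at 0, fully open at -1); "delta_pos": the shift along the tool's x, y, z in m, a list of three; "turn": the turn, a rotation vector about the tool's x, y, z in degrees, a list of three. A call has 1 to 10 rows; each row is the pose to reach, as a shift and turn from the pose commanded when the call began, along the tool's axes at that moment; what a row does not reach only later rows make up. A row lasts 1/10 s, in which the tool goes at most 50 mm and 8.59 degrees, less where a joint would pass 70% of its speed; a pose out of reach is approached as far as the arm can. A call with a gripper value outside its range is refused whole. The fingers move at their own pace and stop on an object; FORCE is the grip in N (left out, the last holds). Time passes only in rows, so rows that repeat a pose let the fingers close. It gives the time, the measured TCP pose, the force and the opening at its end, in the units of the state.
- status.read_state(): the state, without advancing time (a new reading comes with each control period).
- camera(name): name is "scene" or "side" or "wrist"; returns the picture (384x512x3 uint8, red, green, blue); there is no depth.
- camera_params(name): a dict with "vertical_fov" (degrees; the focal length in pixels is half the picture's height over the tangent of half this angle, whatever the lens; pixels are square), "cx", "cy" (the principal point, pixels), "position" and "orientation" of the camera in the world. Camera axes: x right, y down, z forward; pixel columns grow to the right and rows downward; lengths in m; the calibration is good to about 2 mm. The wrist camera is an equidistant fisheye: a pixel r from the principal point sees the ray r / f radians off the axis. A picture is of the moment at which its call begins: read the wrist's pose just before it. camera_params takes no time and is no camera call; for the wrist camera it gives the pose at the moment of the call.
- robot.finish_job(): hands the job in, once; it reports no verdict.
Trained networks look in the newest picture that a camera, given by its name, has taken for a name from the list of things; names that differ only in an ending like _2 or _b are one class to them, and where a whole thing is asked for, a point or a joint stands for the part that bears it (a point fixed in the world has none). Each returns a list of dicts, best first, with "confidence" (0 to 1); they miss things now and then, are a little off and sometimes report something else, mostly with a low value. They report only what shows in the picture. A call takes as long as a camera call. They do not tell look-alikes from the thing itself.
- finder.find_in(camera, thing): "xyz" ([x, y, z] in m, in world coordinates, good to about 4 mm: the middle of the surface that is visible of it).
- finder.silhouettes(camera, thing): "pixels" (384x512 bool, what is visible of it).
The state is a dict: "t": time; "joint_positions": joint angles; "joint_vel": joint speeds; "tau": joint torques, N m; "ee_pos": TCP position; "tcp_rot": TCP orientation; "wrist_force": force on the tool from outside, world axes, zero at the start; "moment": the same for the moment, N m; "finger_gap": finger opening in m.
Only numpy, scipy, OpenCV 4.12 (cv2) and the standard library are available. Lean on these libraries where they do the work, as an engineer would, in place of code of your own. Each camera call takes 0.05 s, during which the arm holds its last target. There are 200 camera calls.

## Task

At the conservation bench, press the dish dispenser's red plunger fully in once and let it spring back, so that a single blue-lidded sample dish comes out, then push that dish along the bench with the fingertips until it lies wholly on the square white blotter, and take the hand away. Do not pick up or tip the dish, leave the other dishes in the dispenser, and leave the jar, weight, spatula and brush undisturbed.

Things in the scene. Friction and masses are not known exactly. Their poses are not given: they have to be found in the camera images.
- dispenser: Dish dispenser, screwed down. Origin: on the bench (z 0) under the magazine axis; +x points from plunger to mouth, dishes come out that way. Steel base plate 3 mm thick, x -100 to 98, y -32 to 32 mm. Clear magazine round the origin: 54 mm deep in x, 60 mm wide, 46 mm high, open on top. Behind it slide rails, x -98 to -26 mm, up to z 15.5 mm.
- plunger (a joint): Travel of the plunger slide (m) along the dispenser's +x: 0 at rest, 0.076 fully in at a hard stop. A spring returns it; pushing takes about 3 N at first, 9 N at the end. Fully in, it has pushed the lowest dish out, centre about 73 mm from the magazine axis; when it is back at 0 the next dish drops.
- plunger_face (a point): Centre of the rear face of the plunger's red push plate, 36 mm above the bench; push it along the dispenser's +x. Upright plate 40 mm wide, z 17 to 55 mm, 8 mm thick. At rest the point is at x -114 mm in the dispenser's frame; it moves with the plunger. Fully in, the plate's front stops 3 mm behind the magazine.
- dish1: Lowest dish of the stack, the one that comes out. Closed round sample dish, blue lid, white foot, 44 mm across, 12 mm high, 16 to 30 g. Origin: centre of its underside, z up. Underside 3 mm above the bench in the magazine and on the apron, 0 on bench or blotter.
- dish2: Second dish of the stack, same as dish1, to stay in the magazine. Starts 15 mm above the bench and drops 12 mm when dish1 has gone and the plunger is back.
- dish3: Top dish, same, on top of dish2, to stay in the magazine.
- blotter: Square white sheet of blotting paper 120 x 120 mm, paper-thin (0.6 mm, nothing to catch on), fixed to the bench to the left or to the right of the dispenser. Origin: its centre; x and y along its edges.
- jar: Bystander: small closed amber jar with a white cap, 56 mm across, 70 mm high, standing loose on the other side of the dispenser. Origin: centre of its underside.
- weight: Bystander: loose brass paper weight with a knob, 44 mm across, 41 mm high, standing beyond the dispenser. Origin: centre of its underside.
- spatula: Bystander: loose spatula with a red handle, 190 mm long, lying flat on the robot's side of the bench. Origin near its middle, on its underside; x along its length.
- brush: Bystander: loose brush with a yellow handle, 180 mm long, lying flat on the robot's side of the bench. Origin near its middle, on its underside; x along its length.
- mouth (a point): Where the dish comes to lie: a point on top of the base plate's open apron (3 mm above the bench), 72.5 mm in front of the magazine axis. The apron begins at the magazine's front, 27 mm from the axis, and ends at 98 mm. It is flat, with open sides 32 mm from the middle; the dish can be pushed off any open side.
There are look-alikes about, which are no part of the job. There is more than one size of the dispenser; the one meant has the size given above.

How it is judged:
By the outcome, as a careful person would: the job done as asked, in the order asked, and still so for the second after the job is handed in, with the robot touching nothing.
It also fails if it takes over 64 s, if anything falls off the work surface, if the arm or the gripper's body presses on something with over 40 N, if the wrist force passes 120 N, or if a joint passes its speed limit or range.

## Working session

There is one attempt and no reset: what is moved stays moved. The work goes in short steps, Python scripts to look and compute and a shell command to move; the robot and the scene stay as the last step left them, time stands still between calls to the robot, and variables do not carry over. Pictures are saved under pics/ and viewed, about 8 in all and at most 12, crops included, and the job is handed in when it is done.

```bash
mkdir -p pics
python3 - <<'E'
from cell import status,camera,camera_params,robot,finder
import cv2
print(robot.tips_ahead, status.read_state())
for c in("scene","side"):
    im=camera(c); cv2.imwrite(f"pics/{c}0.png",cv2.resize(im[:,:,::-1],None,fx=1.5,fy=1.5))
    print(c,camera_params(c))
    for n in("dispenser","plunger_face","dish1","dish3","blotter","jar","weight","spatula","brush"):
        print(n,[(d["xyz"],round(d["confidence"],2)) for d in finder.find_in(c,n)][:4])
E
```

```text
0.017 {'t': 0.0, 'joint_positions': array([-1.4784837 ,  0.4267434 ,  0.07384353,  1.60661081, -0.03407901,
        1.11082616, -0.06710132]), 'joint_vel': array([-0.00113891,  0.00026625,  0.00097086, -0.00166826, -0.00202818,
        0.00114638,  0.00025073]), 'tau': array([ 6.77743283e-04, -9.35824227e+01,  3.66683677e+00, -4.54159820e+01,
       -4.88780695e-02,  2.04160286e-02,  1.44103292e-04]), 'ee_pos': array([0.16156604, 0.65493498, 0.22176612]), 'tcp_rot': array([-1.57091105e+00,  1.32377811e-03,  1.32896656e+00]), 'wrist_force': array([-0.50758443, -0.49110308, -0.38688868]), 'moment': array([ 0.00888419, -0.01739482,  0.01198762]), 'finger_gap': 0.0940544423871111}
scene {'vertical_fov': 44.82946120146044, 'cx': 255.02418682895816, 'cy': 195.2220091435993, 'position': array([ 1.03980598, -0.13566205,  1.07999995]), 'orientation': array([-2.62987440e+00, -2.82956867e-05,  1.27005455e+00])}
dispenser [([0.6223, -0.0065, 0.0025], 0.7), ([0.1851, 0.301, 0.0149], 0.59)]
plunger_face [([0.5029, -0.0119, 0.0173], 0.91), ([0.0258, 0.2963, 0.028], 0.91)]
dish1 [([0.5994, -0.0058, 
[... 285 characters left out ...]
857462823824, 'cy': 189.17675642403108, 'position': array([ 0.26278425, -0.75729152,  0.81053068]), 'orientation': array([-2.32224186e+00,  7.45579582e-04, -2.85457161e-01])}
dispenser [([0.1665, 0.2822, 0.0162], 0.77), ([0.5755, -0.0208, 0.0121], 0.63)]
plunger_face [([0.5074, -0.0093, 0.0101], 0.55), ([0.0826, 0.3034, 0.0202], 0.51)]
dish1 [([0.5978, -0.0124, 0.0436], 0.46), ([0.5114, -0.0079, 0.0121], 0.46)]
dish3 [([0.5978, -0.0124, 0.0436], 0.46), ([0.5114, -0.0079, 0.0121], 0.46)]
blotter [([0.6158, -0.2102, -0.0016], 0.84)]
jar [([0.6208, 0.1971, 0.0415], 0.63)]
weight [([0.7746, 0.0103, 0.0202], 0.56)]
spatula [([0.3905, -0.206, 0.0038], 0.91)]
brush [([0.3846, 0.204, 0.0154], 0.91)]
```

View pics/scene0.png

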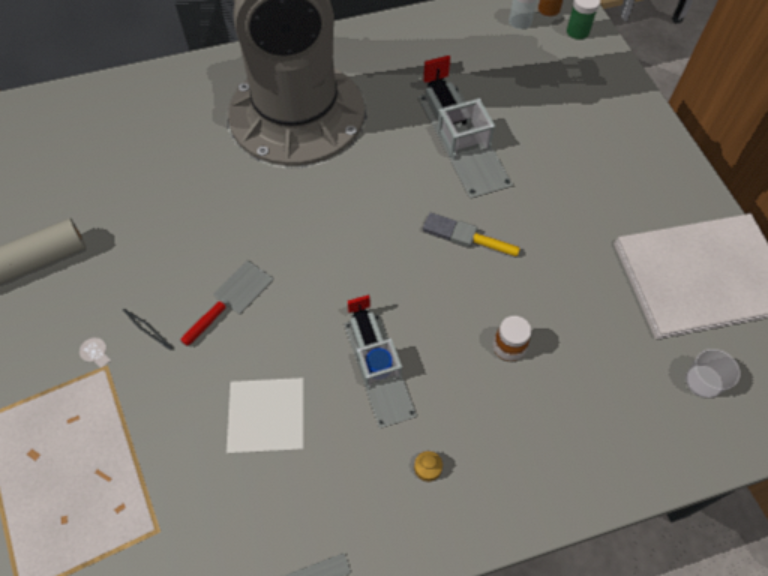

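View pics/side0.png

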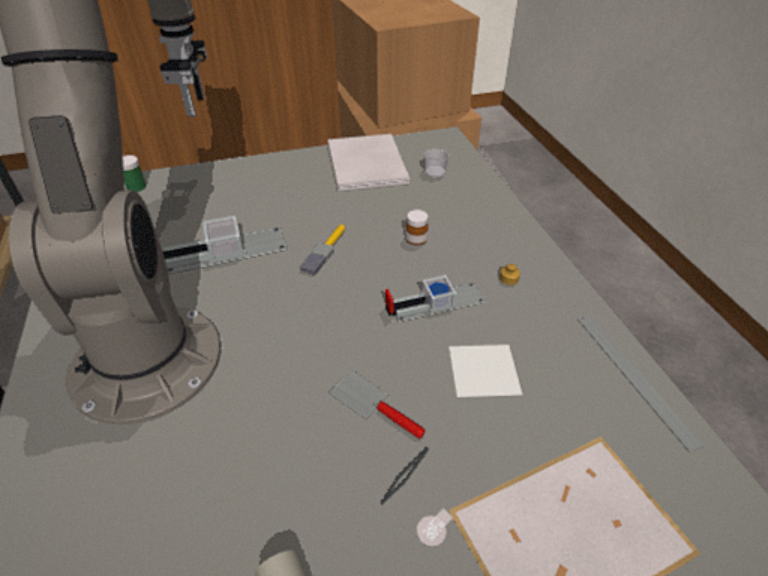

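The scene camera shows the real dispenser (with the blue dish) at about (375,355). The other dispenser, near the base, is empty and larger. The blotter is at (266,415), the weight at (428,465), the jar at (513,338). Next I measure the geometry more precisely.

```bash
cat > h.py <<'E'
import numpy as np,cv2
from scipy.spatial.transform import Rotation as Ro
from cell import camera_params
def px2w(c,uv,z):
    p=camera_params(c); f=192/np.tan(np.radians(p["vertical_fov"]/2))
    d=np.array([(uv[0]-p["cx"])/f,(uv[1]-p["cy"])/f,1]); d=Ro.from_euler("xyz",p["orientation"]).apply(d)
    return p["position"]+d*(z-p["position"][2])/d[2]
def w2px(c,w):
    p=camera_params(c); f=192/np.tan(np.radians(p["vertical_fov"]/2))
    v=Ro.from_euler("xyz",p["orientation"]).inv().apply(np.array(w)-p["position"])
    return np.stack([p["cx"]+f*v[...,0]/v[...,2],p["cy"]+f*v[...,1]/v[...,2]],-1)
E
python3 - <<'E'
from h import *
from cell import camera,finder
im=camera("scene")
cv2.imwrite("pics/crop1.png",cv2.resize(im[190:300,145:300,::-1],None,fx=5,fy=5,interpolation=cv2.INTER_CUBIC))
m=finder.silhouettes("scene","blotter")[0]["pixels"]
r=cv2.minAreaRect(np.argwhere(m)[:,::-1].astype(np.float32))
w=[px2w("scene",q,0)[:2].round(4) for q in cv2.boxPoints(r)]; print("blot",w,np.mean(w,0))
q,_=cv2.findContours(m.astype(np.uint8),0,1); q=max(q,key=len); q=cv2.approxPolyDP(q,6,True); print([px2w("scene",a[0],0)[:2].round(4) for a in q])
E
```

```text
blot [array([ 0.5394, -0.2491]), array([ 0.5763, -0.1301]), array([ 0.6969, -0.1603]), array([ 0.6619, -0.273 ])] [ 0.618625 -0.203125]
[array([ 0.5789, -0.1308]), array([ 0.5502, -0.2411]), array([ 0.6572, -0.272 ]), array([ 0.6915, -0.1614])]
```

View pics/crop1.png

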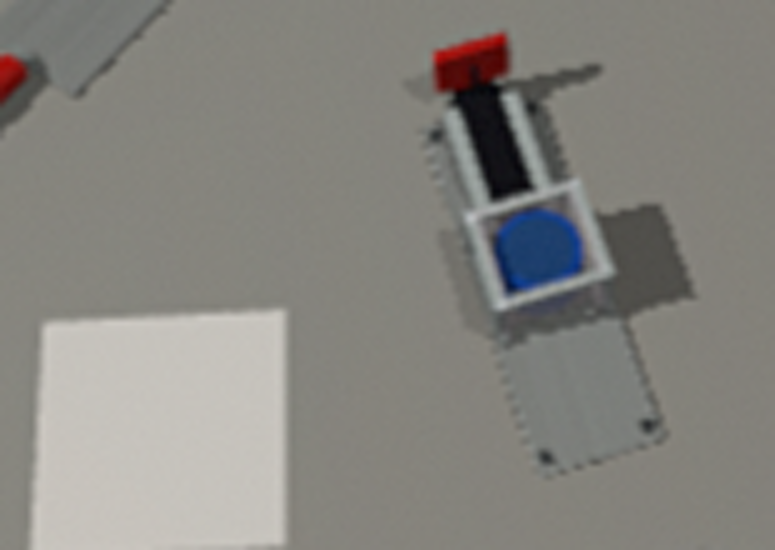

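Run:
```python
from h import *
from scipy.optimize import least_squares
P=np.array([[98,-32,3],[98,32,3],[-27,-30,46],[-27,30,46],[27,30,46],[27,-30,46],[-114,-20,55],[-114,20,55]])/1e3
U=np.array([[550,476],[667,438],[469,213],[578,183],[613,272],[499,308],[433,50],[506,33]])/5+[145,190]-.4
def W(s):
    c,d=np.cos(s[2]),np.sin(s[2]); q=P.copy(); q[:,:2]=P[:,:2]@np.array([[c,d],[-d,c]])+s[:2]; return q
r=least_squares(lambda s:(w2px("scene",W(s))-U).ravel(),[.6,-.005,0],loss="soft_l1")
s=r.x; print(s,np.degrees(s[2])); print((w2px("scene",W(s))-U).round(1).tolist())
c,d=np.cos(s[2]),np.sin(s[2])
for n,x in(("face",-.114),("facein",-.038),("mouth",.0725)): print(n,s[:2]+x*np.array([c,d]))
```

```text
[ 0.59787406 -0.00419697  0.02581024] 1.47881766814638
[[-1.4, 0.4], [0.4, -0.3], [-0.8, 0.1], [0.7, -1.0], [1.0, 0.4], [0.1, 0.6], [-0.4, 0.2], [0.1, -0.9]]
face [ 0.48391203 -0.00713901]
facein [ 0.55988672 -0.00517765]
mouth [ 0.67034991 -0.00232593]
```

```bash
python3 -m jog '[{"claw":1,"delta_pos":[-0.264,0,-0.413],"turn":[0,74.7,0]},{"claw":1,"delta_pos":[-0.264,0,-0.413],"turn":[0,74.7,0]},{"claw":1,"delta_pos":[-0.264,0,-0.413],"turn":[0,74.7,0]},{"claw":1,"delta_pos":[-0.264,0,-0.413],"turn":[0,74.7,0]},{"claw":1,"delta_pos":[-0.264,0,-0.413],"turn":[0,74.7,0]},{"claw":1,"delta_pos":[-0.264,0,-0.413],"turn":[0,74.7,0]},{"claw":1,"delta_pos":[-0.264,0,-0.413],"turn":[0,74.7,0]},{"claw":1,"delta_pos":[-0.264,0,-0.413],"turn":[0,74.7,0]},{"claw":1,"delta_pos":[-0.264,0,-0.413],"turn":[0,74.7,0]},{"claw":1,"delta_pos":[-0.264,0,-0.413],"turn":[0,74.7,0]}]' 10
```

```text
t: 2.1
ee_pos: [0.5011, 0.2977, 0.2229]
tcp_rot: [-1.571, -0.001, 0.02]
wrist_force: [1.1, 0.6, -0.4]
finger_gap: 0.0176
```

```bash
python3 -m jog '[{"claw":1,"delta_pos":[-0.061,0,-0.306],"turn":[0,0,0]},{"claw":1,"delta_pos":[-0.061,0,-0.306],"turn":[0,0,0]},{"claw":1,"delta_pos":[-0.061,0,-0.306],"turn":[0,0,0]},{"claw":1,"delta_pos":[-0.061,0,-0.306],"turn":[0,0,0]},{"claw":1,"delta_pos":[-0.061,0,-0.306],"turn":[0,0,0]},{"claw":1,"delta_pos":[-0.061,0,-0.306],"turn":[0,0,0]},{"claw":1,"delta_pos":[-0.061,0,-0.306],"turn":[0,0,0]},{"claw":1,"delta_pos":[-0.061,0,-0.306],"turn":[0,0,0]}]'
python3 -m jog '[{"claw":1,"delta_pos":[0,0.05,0],"turn":[0,0,0]},{"claw":1,"delta_pos":[0,0.1,0],"turn":[0,0,0]},{"claw":1,"delta_pos":[0,0.14,0],"turn":[0,0,0]},{"claw":1,"delta_pos":[0,0.165,0],"turn":[0,0,0]},{"claw":1,"delta_pos":[0,0.178,0],"turn":[0,0,0]},{"claw":1,"delta_pos":[0,0.178,0],"turn":[0,0,0]}]'
python3 - <<'E'
from h import *
from cell import camera
im=camera("side"); cv2.imwrite("pics/s2.png",cv2.resize(im[120:270,200:400,::-1],None,fx=4,fy=4,interpolation=cv2.INTER_CUBIC))
E
```

```text
t: 2.9
ee_pos: [0.4459, -0.009, 0.2228]
tcp_rot: [-1.57, -0.001, 0.022]
wrist_force: [-0.8, 1.2, -0.4]
finger_gap: 0.0002
t: 3.5
ee_pos: [0.4457, -0.0068, 0.0434]
tcp_rot: [-1.572, 0.002, 0.026]
wrist_force: [1.0, 0.1, 0.3]
finger_gap: 0.0004
```

View pics/s2.png

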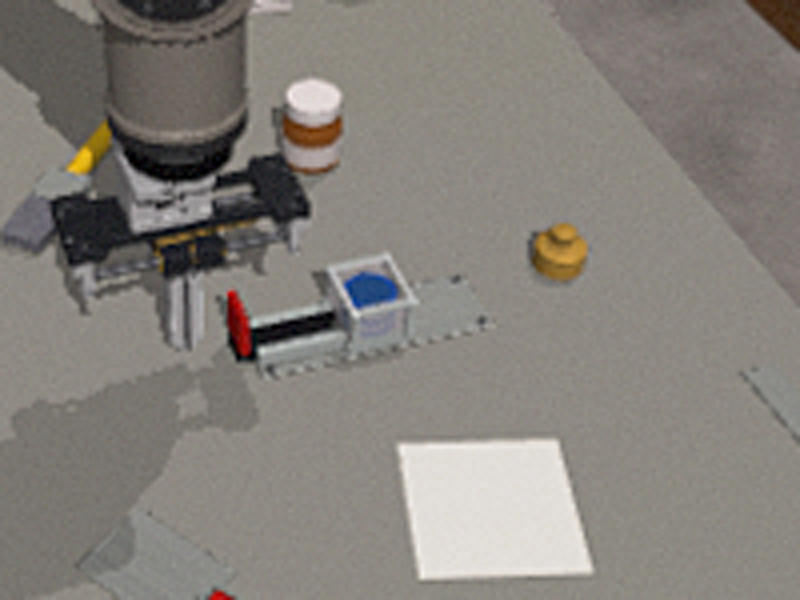

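The closed fingers (185,320) are lined up behind the red plate (238,322). I'll push slowly and watch the force.

```bash
python3 -m jog '[{"claw":1,"delta_pos":[0.01,0,0],"turn":[0,0,0]},{"claw":1,"delta_pos":[0.02,0,0],"turn":[0,0,0]},{"claw":1,"delta_pos":[0.028,0,0],"turn":[0,0,0]},{"claw":1,"delta_pos":[0.036,0,0],"turn":[0,0,0]},{"claw":1,"delta_pos":[0.044,0,0],"turn":[0,0,0]},{"claw":1,"delta_pos":[0.052,0,0],"turn":[0,0,0]},{"claw":1,"delta_pos":[0.060,0,0],"turn":[0,0,0]},{"claw":1,"delta_pos":[0.068,0,0],"turn":[0,0,0]},{"claw":1,"delta_pos":[0.076,0,0],"turn":[0,0,0]},{"claw":1,"delta_pos":[0.084,0,0],"turn":[0,0,0]}]'
python3 -m jog '[{"claw":1,"delta_pos":[0.004,0,0],"turn":[0,0,0]},{"claw":1,"delta_pos":[0.007,0,0],"turn":[0,0,0]},{"claw":1,"delta_pos":[0.010,0,0],"turn":[0,0,0]}]'
```

```text
t: 4.55
ee_pos: [0.5298, -0.0054, 0.0444]
tcp_rot: [-1.571, 0.002, 0.025]
wrist_force: [-7.3, -0.5, 6.7]
finger_gap: 0.0006
t: 4.85
ee_pos: [0.5395, -0.0052, 0.0443]
tcp_rot: [-1.571, 0.002, 0.025]
wrist_force: [-8.2, -1.4, 7.0]
finger_gap: 0.0005
```

```bash
python3 -m jog '[{"claw":1,"delta_pos":[0.002,0,0],"turn":[0,0,0]},{"claw":1,"delta_pos":[0.004,0,0],"turn":[0,0,0]}]'
python3 -m jog '[{"claw":1,"delta_pos":[0.002,0,0],"turn":[0,0,0]},{"claw":1,"delta_pos":[0.002,0,0],"turn":[0,0,0]}]'
```

```text
t: 5.05
ee_pos: [0.5434, -0.0051, 0.0443]
tcp_rot: [-1.571, 0.002, 0.025]
wrist_force: [-8.5, -1.6, 5.6]
finger_gap: 0.0005
t: 5.25
ee_pos: [0.5455, -0.0051, 0.0443]
tcp_rot: [-1.571, 0.002, 0.025]
wrist_force: [-7.5, -0.1, 4.8]
finger_gap: 0.0002
```

```bash
python3 -m jog '[{"claw":1,"delta_pos":[0.0015,0,0],"turn":[0,0,0]},{"claw":1,"delta_pos":[0.0015,0,0],"turn":[0,0,0]}]'
python3 -m jog '[{"claw":1,"delta_pos":[0.0015,0,0],"turn":[0,0,0]},{"claw":1,"delta_pos":[0.0015,0,0],"turn":[0,0,0]}]'
python3 - <<'E'
from h import *
from cell import camera
im=camera("side"); cv2.imwrite("pics/s3.png",cv2.resize(im[160:230,260:350,::-1],None,fx=7,fy=7,interpolation=cv2.INTER_CUBIC))
E
```

```text
t: 5.45
ee_pos: [0.5469, -0.0051, 0.0443]
tcp_rot: [-1.571, 0.002, 0.025]
wrist_force: [-7.5, -0.6, 5.1]
finger_gap: 0.0004
t: 5.65
ee_pos: [0.5484, -0.0051, 0.0443]
tcp_rot: [-1.571, 0.002, 0.025]
wrist_force: [-8.5, -0.0, 5.6]
finger_gap: 0.0003
```

View pics/s3.png

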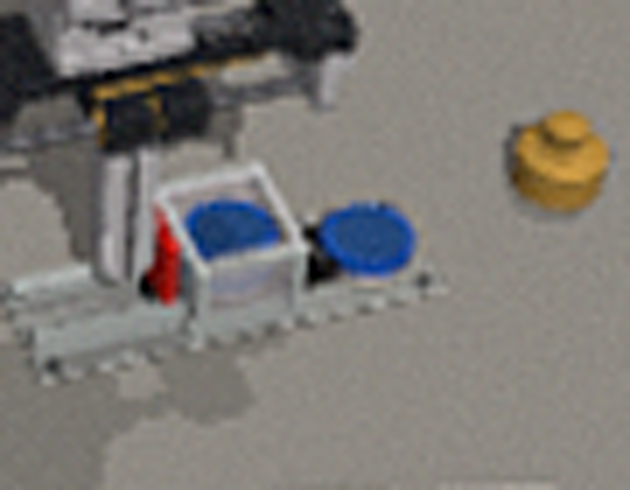

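The dish is out on the apron at (367,240), but the force hasn't jumped at the hard stop yet. I'll keep going in small steps until it does.

```bash
for i in 1; do python3 -m jog '[{"claw":1,"delta_pos":[0.0015,0,0],"turn":[0,0,0]},{"claw":1,"delta_pos":[0.0015,0,0],"turn":[0,0,0]}]'; done
python3 -m jog '[{"claw":1,"delta_pos":[0.001,0,0],"turn":[0,0,0]},{"claw":1,"delta_pos":[0.001,0,0],"turn":[0,0,0]}]'
```

```text
t: 5.9
ee_pos: [0.5485, -0.005, 0.0441]
tcp_rot: [-1.57, 0.005, 0.025]
wrist_force: [-14.7, -0.5, 11.3]
finger_gap: 0.0002
t: 6.1
ee_pos: [0.5486, -0.005, 0.044]
tcp_rot: [-1.57, 0.006, 0.025]
wrist_force: [-21.5, -0.4, 15.3]
finger_gap: 0.0002
```

The hard stop is confirmed: the position stalls at x = 0.5485 and the force rises to 21 N. Now I back off so the plunger can return, then rise.

```bash
python3 -m jog '[{"claw":1,"delta_pos":[-0.01,0,0],"turn":[0,0,0]},{"claw":1,"delta_pos":[-0.022,0,0],"turn":[0,0,0]},{"claw":1,"delta_pos":[-0.034,0,0],"turn":[0,0,0]},{"claw":1,"delta_pos":[-0.046,0,0],"turn":[0,0,0]},{"claw":1,"delta_pos":[-0.058,0,0],"turn":[0,0,0]},{"claw":1,"delta_pos":[-0.07,0,0],"turn":[0,0,0]},{"claw":1,"delta_pos":[-0.082,0,0],"turn":[0,0,0]},{"claw":1,"delta_pos":[-0.094,0,0],"turn":[0,0,0]},{"claw":1,"delta_pos":[-0.104,0,0],"turn":[0,0,0]},{"claw":1,"delta_pos":[-0.104,0,0],"turn":[0,0,0]}]'
python3 -m jog '[{"claw":0.5,"delta_pos":[0,-0.04,0],"turn":[0,0,0]},{"claw":0.5,"delta_pos":[0,-0.08,0],"turn":[0,0,0]},{"claw":0.5,"delta_pos":[0,-0.12,0],"turn":[0,0,0]},{"claw":0.5,"delta_pos":[0,-0.12,0],"turn":[0,0,0]}]'
python3 - <<'E'
from h import *
from cell import camera,finder
im=camera("scene"); cv2.imwrite("pics/c4.png",cv2.resize(im[190:320,145:300,::-1],None,fx=4,fy=4,interpolation=cv2.INTER_CUBIC))
for d in finder.silhouettes("scene","dish1"):
    c=np.argwhere(d["pixels"])[:,::-1].astype(np.float32); e=cv2.minAreaRect(c); print(d["confidence"],len(c),e[0],e[1],px2w("scene",c.mean(0),.012))
for k in("scene","side"):
    if k=="side":camera(k)
    print([(d["xyz"],d["confidence"]) for d in finder.find_in(k,"dish1")])
E
```

```text
t: 7.1
ee_pos: [0.4466, -0.0073, 0.0446]
tcp_rot: [-1.57, 0.0, 0.025]
wrist_force: [-0.1, -0.1, 1.1]
finger_gap: 0.0005
t: 7.5
ee_pos: [0.4505, -0.0071, 0.1688]
tcp_rot: [-1.568, -0.007, 0.025]
wrist_force: [0.9, -0.1, -1.2]
finger_gap: 0.0234
0.74 255 (262.0, 270.5) (17.0, 16.0) [ 0.67047364 -0.00353986  0.012     ]
0.45 208 (252.5, 241.0) (14.0, 17.0) [ 0.58960141 -0.00353249  0.012     ]
[([0.6771, -0.0046, 0.016], 0.68), ([0.5939, -0.0072, 0.0246], 0.54), ([0.5013, -0.0082, 0.0119], 0.53)]
[([0.6028, -0.0028, 0.033], 0.57), ([0.6716, -0.0142, 0.0149], 0.49)]
```

View pics/c4.png

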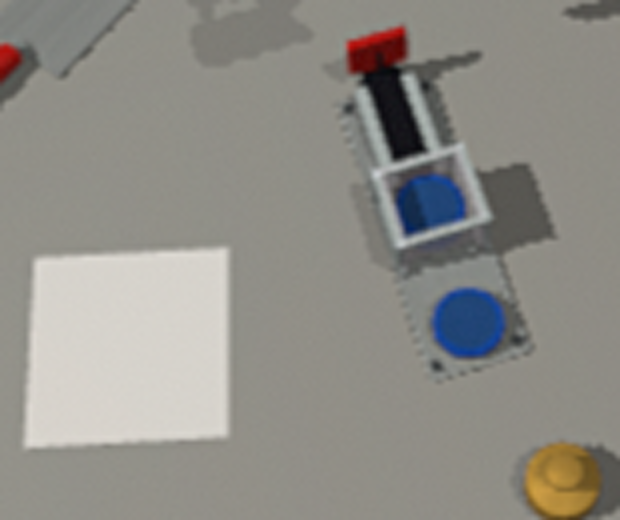

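The plunger is home, dish2 has dropped in the magazine, and dish1 lies on the apron at (468,322), which is world (0.670, -0.003). Next I move behind it.

```bash
python3 -m jog '[{"claw":0.5,"delta_pos":[0.234,0,0.047],"turn":[0,14.4,0]},{"claw":0.5,"delta_pos":[0.234,0,0.047],"turn":[0,14.4,0]},{"claw":0.5,"delta_pos":[0.234,0,0.047],"turn":[0,14.4,0]},{"claw":0.5,"delta_pos":[0.234,0,0.047],"turn":[0,14.4,0]},{"claw":0.5,"delta_pos":[0.234,0,0.047],"turn":[0,14.4,0]},{"claw":0.5,"delta_pos":[0.234,0,0.047],"turn":[0,14.4,0]},{"claw":0.5,"delta_pos":[0.234,0,0.047],"turn":[0,14.4,0]},{"claw":0.5,"delta_pos":[0.234,0,0.047],"turn":[0,14.4,0]}]'
```

```text
t: 8.55
ee_pos: [0.6792, 0.0447, 0.1635]
tcp_rot: [-1.572, 0.002, -0.227]
wrist_force: [-0.4, 0.6, 0.4]
finger_gap: 0.0236
```

```bash
python3 -m jog '[{"claw":0.5,"delta_pos":[0,0.04,0.002],"turn":[0,0,0]},{"claw":0.5,"delta_pos":[0,0.08,0.002],"turn":[0,0,0]},{"claw":0.5,"delta_pos":[0,0.11,0.002],"turn":[0,0,0]},{"claw":0.5,"delta_pos":[0,0.13,0.002],"turn":[0,0,0]},{"claw":0.5,"delta_pos":[0,0.139,0.002],"turn":[0,0,0]},{"claw":0.5,"delta_pos":[0,0.139,0.002],"turn":[0,0,0]}]'
python3 - <<'E'
from h import *
from cell import camera
a=camera("scene")[215:290,220:310,::-1];b=camera("side")[160:235,260:350,::-1]
cv2.imwrite("pics/c5.png",cv2.resize(np.hstack([a,b]),None,fx=4.4,fy=4.4,interpolation=cv2.INTER_CUBIC))
E
```

```text
t: 9.15
ee_pos: [0.6798, 0.0472, 0.025]
tcp_rot: [-1.571, 0.001, -0.227]
wrist_force: [0.8, 0.5, 0.6]
finger_gap: 0.0234
```

View pics/c5.png

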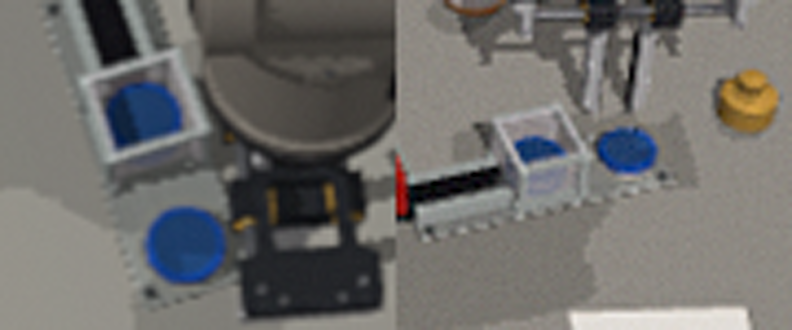

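The fingers are behind the dish and clear of the magazine. I'll start pushing slowly.

```bash
python3 -m jog '[{"claw":0.5,"delta_pos":[0,0,-0.007],"turn":[0,0,0]},{"claw":0.5,"delta_pos":[0,0,-0.014],"turn":[0,0,0]},{"claw":0.5,"delta_pos":[0,0,-0.021],"turn":[0,0,0]},{"claw":0.5,"delta_pos":[0,0,-0.028],"turn":[0,0,0]},{"claw":0.5,"delta_pos":[0,0,-0.035],"turn":[0,0,0]},{"claw":0.5,"delta_pos":[0,0,-0.042],"turn":[0,0,0]},{"claw":0.5,"delta_pos":[0,0,-0.049],"turn":[0,0,0]},{"claw":0.5,"delta_pos":[0,0,-0.056],"turn":[0,0,0]},{"claw":0.5,"delta_pos":[0,0,-0.063],"turn":[0,0,0]},{"claw":0.5,"delta_pos":[0,0,-0.070],"turn":[0,0,0]}]'
python3 -m jog '[{"claw":0.5,"delta_pos":[0,0,-0.006],"turn":[0,0,0]},{"claw":0.5,"delta_pos":[0,0,-0.012],"turn":[0,0,0]},{"claw":0.5,"delta_pos":[0,0,-0.018],"turn":[0,0,0]},{"claw":0.5,"delta_pos":[0,0,-0.024],"turn":[0,0,0]},{"claw":0.5,"delta_pos":[0,0,-0.030],"turn":[0,0,0]}]'
python3 - <<'E'
from h import *
from cell import camera
a=camera("scene")[215:305,190:280,::-1];b=camera("side")[160:250,260:350,::-1]
cv2.imwrite("pics/c6.png",cv2.resize(np.hstack([a,b]),None,fx=4.4,fy=4.4,interpolation=cv2.INTER_CUBIC))
E
```

```text
t: 10.25
ee_pos: [0.6649, -0.0213, 0.0254]
tcp_rot: [-1.571, 0.0, -0.226]
wrist_force: [-1.1, 0.2, -0.3]
finger_gap: 0.0233
t: 10.75
ee_pos: [0.6583, -0.0503, 0.0255]
tcp_rot: [-1.571, 0.0, -0.226]
wrist_force: [0.1, 0.3, -0.1]
finger_gap: 0.0235
```

View pics/c6.png

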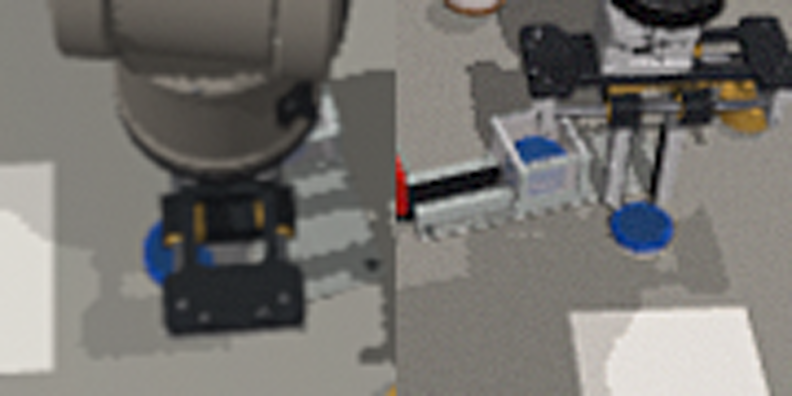

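The dish is flat on the bench and centred in the fingers. I'll push the remaining ~127 mm.

```bash
python3 -m jog '[{"claw":0.5,"delta_pos":[0,0,-0.007],"turn":[0,0,0]},{"claw":0.5,"delta_pos":[0,0.001,-0.014],"turn":[0,0,0]},{"claw":0.5,"delta_pos":[0,0.002,-0.021],"turn":[0,0,0]},{"claw":0.5,"delta_pos":[0,0.003,-0.028],"turn":[0,0,0]},{"claw":0.5,"delta_pos":[0,0.003,-0.035],"turn":[0,0,0]},{"claw":0.5,"delta_pos":[0,0.003,-0.042],"turn":[0,0,0]},{"claw":0.5,"delta_pos":[0,0.003,-0.049],"turn":[0,0,0]},{"claw":0.5,"delta_pos":[0,0.003,-0.056],"turn":[0,0,0]},{"claw":0.5,"delta_pos":[0,0.003,-0.063],"turn":[0,0,0]},{"claw":0.5,"delta_pos":[0,0.003,-0.070],"turn":[0,0,0]}]'
python3 -m jog '[{"claw":0.5,"delta_pos":[0,0,-0.007],"turn":[0,0,0]},{"claw":0.5,"delta_pos":[0,0,-0.014],"turn":[0,0,0]},{"claw":0.5,"delta_pos":[0,0,-0.021],"turn":[0,0,0]},{"claw":0.5,"delta_pos":[0,0,-0.028],"turn":[0,0,0]},{"claw":0.5,"delta_pos":[0,0,-0.035],"turn":[0,0,0]},{"claw":0.5,"delta_pos":[0,0,-0.042],"turn":[0,0,0]},{"claw":0.5,"delta_pos":[0,0,-0.048],"turn":[0,0,0]},{"claw":0.5,"delta_pos":[0,0,-0.053],"turn":[0,0,0]},{"claw":0.5,"delta_pos":[0,0,-0.056],"turn":[0,0,0]},{"claw":0.5,"delta_pos":[0,0,-0.056],"turn":[0,0,0]}]'
python3 - <<'E'
from h import *
from cell import camera,finder
b=camera("side")[160:280,240:380,::-1]
cv2.imwrite("pics/c7.png",cv2.resize(b,None,fx=4.4,fy=4.4,interpolation=cv2.INTER_CUBIC))
for d in finder.silhouettes("side","dish1"):
    c=np.argwhere(d["pixels"])[:,::-1]; print(d["confidence"],len(c),px2w("side",c.mean(0),.009))
E
```

```text
t: 11.85
ee_pos: [0.6426, -0.1187, 0.0225]
tcp_rot: [-1.571, -0.0, -0.226]
wrist_force: [1.2, -0.2, 0.3]
finger_gap: 0.0231
t: 12.85
ee_pos: [0.63, -0.1732, 0.0225]
tcp_rot: [-1.571, -0.0, -0.227]
wrist_force: [0.6, -0.2, 0.4]
finger_gap: 0.0234
0.51 172 [ 0.62148808 -0.2057193   0.009     ]
0.47 49 [0.60659454 0.0131555  0.009     ]
```

View pics/c7.png

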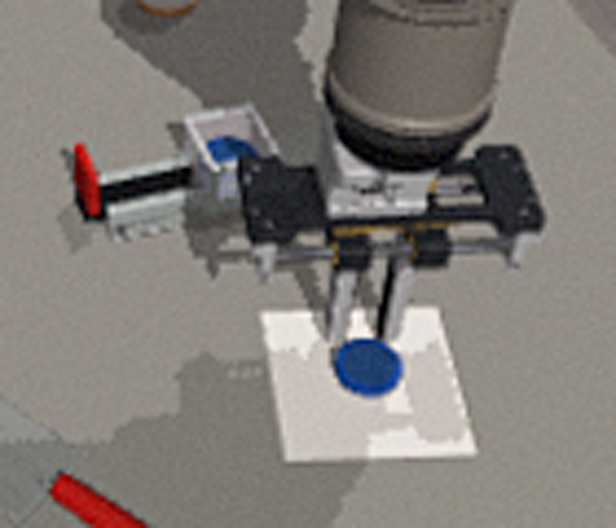

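The dish lies well inside the blotter. I'll back the hand off, lift it and check.

```bash
python3 -m jog '[{"claw":0.5,"delta_pos":[0,0,0.01],"turn":[0,0,0]},{"claw":0.5,"delta_pos":[0,0,0.025],"turn":[0,0,0]},{"claw":0.5,"delta_pos":[0,0,0.035],"turn":[0,0,0]},{"claw":0.5,"delta_pos":[0,-0.04,0.035],"turn":[0,0,0]},{"claw":0.5,"delta_pos":[0,-0.09,0.035],"turn":[0,0,0]},{"claw":0.5,"delta_pos":[0,-0.14,0.035],"turn":[0,0,0]},{"claw":0.5,"delta_pos":[0,-0.18,0.035],"turn":[0,0,0]},{"claw":0.5,"delta_pos":[0,-0.18,0.035],"turn":[0,0,0]}]'
python3 -m jog '[{"claw":0.5,"delta_pos":[-0.05,0,0.05],"turn":[0,0,0]},{"claw":0.5,"delta_pos":[-0.1,0,0.1],"turn":[0,0,0]},{"claw":0.5,"delta_pos":[-0.12,0,0.15],"turn":[0,0,0]},{"claw":0.5,"delta_pos":[-0.12,0,0.2],"turn":[0,0,0]},{"claw":0.5,"delta_pos":[-0.12,0,0.25],"turn":[0,0,0]},{"claw":0.5,"delta_pos":[-0.12,0,0.25],"turn":[0,0,0]},{"claw":0.5,"delta_pos":[-0.12,0,0.25],"turn":[0,0,0]}]'
python3 - <<'E'
from h import *
from cell import camera,finder
cv2.imwrite("pics/c8.png",cv2.resize(camera("scene")[:,:,::-1],None,fx=1.5,fy=1.5))
camera("side")
for k in("scene","side"):
  for d in finder.silhouettes(k,"dish1"):
    c=np.argwhere(d["pixels"])[:,::-1]; print(k,d["confidence"],len(c),px2w(k,c.mean(0),.009))
  for n in("jar","weight","spatula","brush"): print(k,n,[d["xyz"] for d in finder.find_in(k,n)][:2])
E
```

```text
t: 13.75
ee_pos: [0.6406, -0.1381, 0.2082]
tcp_rot: [-1.569, -0.007, -0.225]
wrist_force: [1.3, 0.6, 0.2]
finger_gap: 0.0232
t: 14.45
ee_pos: [0.5764, 0.1396, 0.2016]
tcp_rot: [-1.57, 0.001, -0.217]
wrist_force: [-0.2, 0.3, -0.1]
finger_gap: 0.0236
scene 0.75 238 [ 0.62385243 -0.1982463   0.009     ]
scene 0.62 209 [ 0.58808662 -0.00252295  0.009     ]
scene 0.48 375 [ 0.50512197 -0.00493418  0.009     ]
scene jar [[0.6385, 0.2044, 0.0679]]
scene weight [[0.7839, 0.0141, 0.0234]]
scene spatula [[0.3921, -0.2038, 0.003]]
scene brush [[0.3712, 0.1867, 0.0189]]
side 0.71 178 [ 0.62115573 -0.20567803  0.009     ]
side jar [[0.6183, 0.2012, 0.0422]]
side weight [[0.7721, 0.0099, 0.0211]]
side spatula [[0.3893, -0.2096, 0.0009]]
side brush [[0.386, 0.2048, 0.0166]]
```

View pics/c8.png

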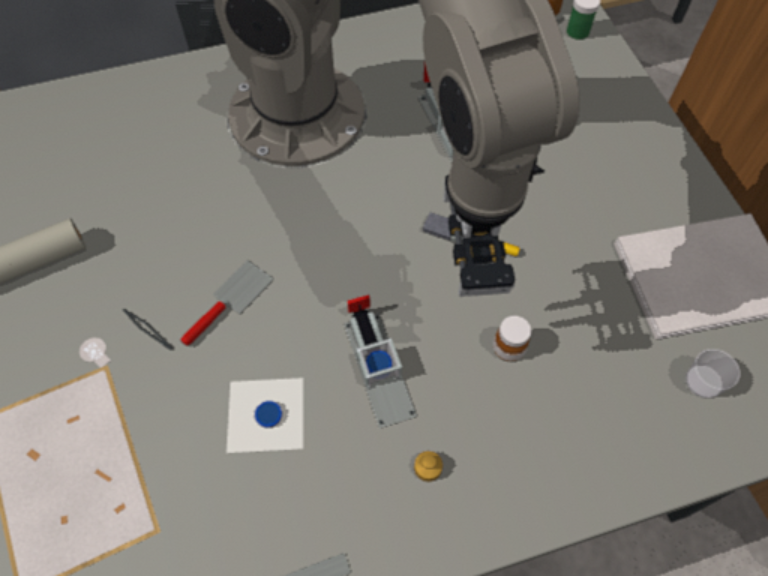

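The dish sits near the middle of the blotter (268,414), the dispenser's other dishes are still inside, and the bystanders look unchanged.

```bash
python3 -c "from cell import robot; print(robot.finish_job())"
```

```text
the job is handed in; nothing more can be done
None
```

I handed the job in at about 15 s on the robot's clock: the blue-lidded dish is lying wholly on the white blotter and the hand is clear of everything.

- **Plunger:** I pressed it once with closed fingers. The hard stop showed as the travel stalling while the force rose to about 21 N along the push. The plunger then returned to rest and one dish came out.
- **Dish:** I pushed it off the apron and along the bench with two slightly open fingertips. It slid flat, and I neither gripped nor lifted it.
- **Last checks:** The final pictures put the dish at about (0.623, -0.20), near the blotter's centre at (0.619, -0.202). The two cameras differ by about 7 mm, while the dish has over 30 mm of margin.
- **Dispenser and bystanders:** The plunger is back, and the next dish shows in the magazine. The jar, weight and spatula are where they started, within a few mm. The scene camera put the brush about 4 cm off its first reading, because the arm partly hid it. The side camera, with a clear view, has it within 2 mm.

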